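# Index the sample carousel by hand and clamp it

### The job

The drive has stopped the sample carousel short of its station. Without forcing the carousel while it is held, throw the clutch lever from the drive notch into the middle (free) notch and leave it there while you turn the carousel clockwise by its upright handle until the round wafer clicks into place under the dosing needle; then throw the lever right over into the clamp notch, the one away from the carousel. Do not touch the needle or any sample, and leave the things standing around the instrument where they are.

Things in the scene. Friction and masses are not known exactly. Their poses are not given: they have to be found in the camera images.
- clutch_lever (a joint): Clutch lever on the dark grey gearbox at the right front of the instrument: flat steel, black ball knob, swings left-right. Value: angle from upright, rad. Notches: -0.5 drive (leans to the carousel; starts here), 0 free, +0.5 clamp (leans away); stops at +-0.57. About 5 N at the knob leaves a notch; it drops in from 0.06 rad; elsewhere it stays or drifts towards free, so lead it all the way.
- lever_knob (a point): Centre of the lever's ball knob: 34 mm in diameter, plastic, on a 12 mm shaft; it can be pinched from above. It travels on an arc of 128 mm radius about lever_pivot. A steel block, 16 mm wide, starts 26 mm below the centre, along the lever. The frame turns with the lever.
- lever_pivot (a point): Pivot of the lever, 62 mm above the bench, fixed to the instrument. Frame: x is the hinge axis (roughly away from the robot), y left towards the carousel, z up. At lever value v the knob's centre is at (0, -128 sin v, 128 cos v) mm in it. The upright steel quadrant plate about it has a radius of 70 mm and is 10 mm thick.
- notch_free (a point): The middle notch in the quadrant's rim, marked with a ring: lever upright. Only here can the carousel turn; in the other two notches a shoe grips its rim.
- notch_clamp (a point): The notch away from the carousel (right), marked with a bar: carousel clamped. The drive notch, marked with a toothed wheel, is its mirror image on the carousel's side.
- carousel (a joint): Sample carousel: aluminium disc, 230 mm in diameter, top 70 mm above the bench. Value in rad, counter-clockwise from above; 0: the round wafer is under the needle. Starts at 0.35 to 1.34, so it must turn clockwise. A ball detent clicks at 0 and every quarter turn: pulls in from 0.08 rad, about 3 N at the handle to enter or leave; else it turns easily (under 1 N) in free.
- handle_top (a point): Centre of the top of the carousel's handle: an upright steel post with a sleeve that spins freely, 18 mm in diameter, top 52 mm above the disc (122 mm above the bench), 95 mm from the axis, 135 deg counter-clockwise from the wafer; its lowest 6 mm are a 26 mm foot. Always on the robot's side of the disc.
- carousel_axis (a point): Point on the carousel's axis, 70 mm above the bench (height of the disc's top face). Frame fixed to the instrument, parallel to lever_pivot's: x points to the place under the needle, z up. lever_pivot is 70 mm nearer the robot and 205 mm to the right.
- wafer: Round grey wafer, 52 mm in diameter, 3 mm thick, fixed on the carousel 72 mm from its axis; origin centre of its underside, 73 mm above the bench. Not to be touched.
- other_samples: The other samples, fixed on the carousel a quarter turn apart: square glass plate (46 mm), long glass slide (74 x 26 mm), copper square (30 mm); their tops are 6 mm above the disc. Origin on the axis at the disc's underside. Not to be touched.
- needle: Fragile dosing needle and glass syringe over the carousel's far edge; origin at the tip, 104 mm above the bench, 72 mm from the axis. The syringe is 16 mm thick, its micrometer ends 330 mm up. Two rods cross 240 to 280 mm up, 150 mm beyond the axis; in line with the needle stand a grey camera (right, top 130 mm) and a lamp housing (left, top 157 mm). Not to be touched.
- vial: Glass sample vial with a white cap, 30 mm in diameter, 65 mm tall, standing on the left front corner of the instrument's bed plate; origin centre of its underside. A bystander: leave it.
- screwdriver: Black-handled screwdriver, 170 mm long, lying crosswise on the front edge of the bed plate (12 mm above the bench); origin centre of its underside. A bystander: leave it.
- dish: Shallow glass dish, 90 mm across, 16 mm high, on the bench left of the carousel; origin centre of its underside. A bystander: leave it.
- slide_box: Closed white plastic box, 100 x 85 x 35 mm, on the bench farther left; origin centre of its underside. A bystander: leave it.
- solvent_jar: Amber glass jar with a white cap, 64 mm in diameter, 100 mm tall, on the bench right of the gearbox; origin centre of its underside. A bystander: leave it.
- test_weight: Brass test weight with a knob, 44 mm in diameter, 66 mm tall, on the bench right of the gearbox; origin centre of its underside. A bystander: leave it.

How it is judged:
By the outcome, as a careful person would: the job done as asked, in the order asked, and still so for the second after the job is handed in, with the robot touching nothing.
It also fails if it takes over 54 s, if anything falls off the work surface, if the arm or the gripper's body presses on something with over 40 N, if the wrist force passes 120 N, or if a joint passes its speed limit or range.

### The arm

A 6-joint arm with a two-finger parallel gripper is mounted at the origin on the work surface. World frame = base frame: x ahead of the robot, y to its left, z up, the work surface at z = 0. Lengths are in m, angles in degrees, forces in N, time in s.
With the tool pointing down it reaches from about 0.4 to 0.825 m from the base axis. Payload 7 kg.
Tool frame: the origin (TCP) lies on the centre line of the jaws, within the pads' length; the fingertips stand 19 mm ahead of it and the grasp point (between the pads) is the TCP (r.tips_ahead is the distance from the TCP to the fingertips, in m); z points along the fingers, y is the line along which they close (so a half turn about z gives the same grasp; the last joint's range is limited). The gripper opens to 88 mm and grips with 3 to 60 N. Pads are 19 mm wide; open, the fingers measure 130 mm over their backs; the gripper's body (78 mm by 193 mm) begins 47 mm behind the grasp point.
Start: joints at [83.715, 20.546, 0.682, 0, -70.136, -16.507], TCP at [0.261, 0.622, 0.246] pointing down, gripper open.
Joint ranges: [-176.03, 176.03], [-82.01, 121.73], [-58.28, 71.71], [-173.87, 95.51], [-174.79, -0.11], [-173.66, 173.66]. Speed limits (degrees/s): [136.94, 136.94, 172.46, 180, 180, 180].

### API

Orientations are given as [roll, pitch, yaw] about the fixed x, y, z axes, in that order (R = Rz(yaw) Ry(pitch) Rx(roll)).
In Python, from plant import r, viewer, close_job gives the robot as it stands. The module is installed in compiled form; this text tells all that it offers.
- The arm moves only by the tool arm_command, never from a script. Its arguments are lists of equal length, an entry for each row: "travel": the shift along the world's x, y, z scaled (see below), a list of three; "delta_rot": the turn, a rotation vector about the world's x, y, z scaled (see below), a list of three. In form: {"travel": [[dx, dy, dz], ...], "delta_rot": [[rx, ry, rz], ...]}. A call has 1 to 20 rows; each row is the pose to reach, as a shift and turn from the pose commanded when the call began; what a row does not reach only later rows make up. The controller multiplies each number of a shift by 0.5 m and each number of a turn by 90 degrees. A row lasts 1/8 s, in which the tool goes at most 62.5 mm and 10.7 degrees, less where a joint would pass 70% of its speed; a pose out of reach is approached as far as the arm can. A call with a number of a shift or a turn outside -1 to 1 is refused whole. A call with a gripper value outside its range is refused whole. "grip" is the opening, from 0 (shut) to 1 (fully open), set as the call begins (left out, the last holds). The fingers move at their own pace and stop on an object; "newtons" is the grip in N (left out, the last holds). Time passes only in rows, so rows that repeat a pose let the fingers close. It gives the time, the measured TCP pose, the force, the opening and the grip force at its end, in the units of the state.
- r.get_state(): the state, without advancing time (a new reading comes with each control period).
- viewer.capture(name): name is "scene" or "side" or "wrist"; returns a dict with "img" (400x640x3 uint8, red, green, blue), "camera_matrix" (3x3 intrinsics, pixels), "R" (3x3) and "t" (3): a world point X has camera coordinates R X + t; the wrist camera has in their place "mount" (4x4, takes a point from camera to tool coordinates, whose origin is the TCP and whose axes are the flange's). Camera axes: x right, y down, z forward; pixel columns grow to the right and rows downward; lengths in m; the calibration is good to about 2 mm. A picture is of the moment at which its call begins: read the wrist's pose just before it. There is no depth.
- close_job(): hands the job in; it is judged then, once.
The state is a dict: "time_s": time; "joints": joint angles; "qd": joint speeds; "joint_torque": joint torques, N m; "tcp_pos": TCP position; "eef_rot": TCP orientation; "contact_force": force on the tool from outside, world axes, zero at the start; "moment": the same for the moment, N m; "gripper_width": finger opening in m; "gripper_force": force on a finger pad.
Only numpy, scipy, OpenCV 4.12 (cv2) and the standard library are available. Lean on these libraries where they do the work, as an engineer would, in place of code of your own. Each camera call takes 0.05 s, during which the arm holds its last target. There are 200 camera calls.

## Working session

There is one attempt and no reset: what is moved stays moved. The work goes in short steps, Python scripts to look and compute and a tool call to move; the robot and the scene stay as the last step left them, time stands still between calls to the robot, and variables do not carry over. Pictures are saved under pics/ and viewed, at most 10 in all, crops included, and the job is handed in when it is done.

Besides the shell and the picture viewer there is one more tool, called after "Emit:" by a JSON object that holds its "api" and its "payload". arm_command: Moves the arm, as the interface text tells. Shifts and turns lie within -1 to 1; 1 stands for 0.5 m of shift or 90 degrees of turn. Its arguments: {"type":"object","properties":{"travel":{"type":"array"},"delta_rot":{"type":"array"},"grip":{"type":"number"},"newtons":{"type":"number"}},"required":["travel","delta_rot"]}

```bash
mkdir -p pics; cat > h.py <<'E'
import numpy as np,cv2,pickle
from plant import r,viewer
def cap(n,f):
    s=r.get_state(); c=viewer.capture(n); c['s']=s
    cv2.imwrite(f'pics/{f}.png',c['img'][:,:,::-1]); pickle.dump(c,open(f'pics/{f}.pkl','wb')); return c
def load(f): return pickle.load(open(f'pics/{f}.pkl','rb'))
def ray(c,u,v):
    d=np.linalg.inv(c['camera_matrix'])@[u,v,1]
    R=c['R'];return -R.T@c['t'],R.T@d
def plane(c,u,v,z):
    o,d=ray(c,u,v);return o+d*(z-o[2])/d[2]
def proj(c,X):
    p=c['camera_matrix']@(c['R']@np.array(X)+c['t']);return p[:2]/p[2]
E
python3 - <<'E'
from h import *
for n in('scene','side'):
    c=cap(n,n+'0');print(n,-c['R'].T@c['t'],c['camera_matrix'][0,0])
print(r.get_state())
E
```

```text
scene [ 1.14167272 -0.25940126  0.92741365] 405.31004244602065
side [ 0.15237935 -0.54441111  0.63836906] 387.2178436699207
{'time_s': 0.1, 'joints': array([ 8.37128238e+01,  2.05880964e+01,  6.40595703e-01, -1.91842531e-02,
       -7.01367733e+01, -1.65071246e+01]), 'qd': array([ 0.02545469, -0.09729612,  0.15805138,  0.0251525 ,  0.0566172 ,
       -0.01514229]), 'joint_torque': array([-1.07988468e-03, -5.84162164e+01,  2.93750489e+01,  7.01557875e+00,
        1.01015886e-02, -5.26879387e-05]), 'tcp_pos': array([0.26136492, 0.62190544, 0.24471512]), 'eef_rot': array([ 1.79914075e+02, -6.65538270e-03, -2.28008274e+01]), 'contact_force': array([-0.54748515, -0.44164867,  0.10655263]), 'moment': array([ 0.00089226,  0.03982694, -0.01651849]), 'gripper_force': 0.0, 'gripper_width': 0.08733177327158785}
```

View pics/scene0.png

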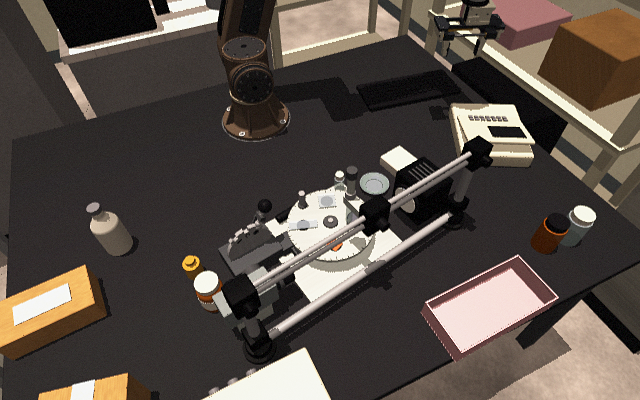

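View pics/side0.png

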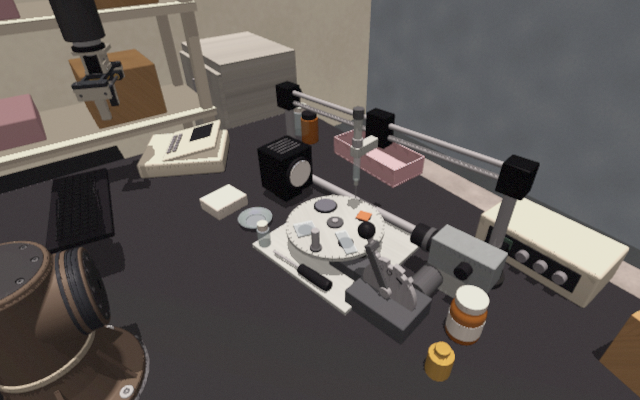

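```bash
python3 - <<'E'
from h import *
a=load('side0')['img'][150:350,240:440,::-1];b=load('scene0')['img'][160:310,200:400,::-1]
cv2.imwrite('pics/c1.png',cv2.resize(a,None,fx=3,fy=3,interpolation=cv2.INTER_CUBIC))
cv2.imwrite('pics/c2.png',cv2.resize(b,None,fx=4,fy=4,interpolation=cv2.INTER_CUBIC))
E
```

```text
(no output)
```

View pics/c1.png

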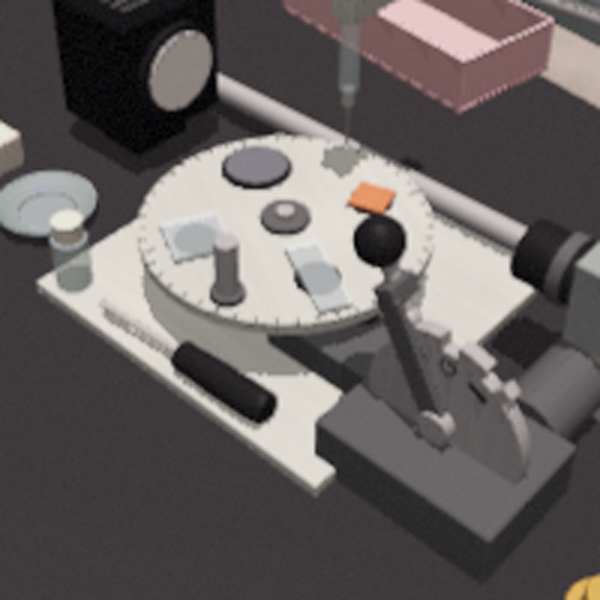

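View pics/c2.png

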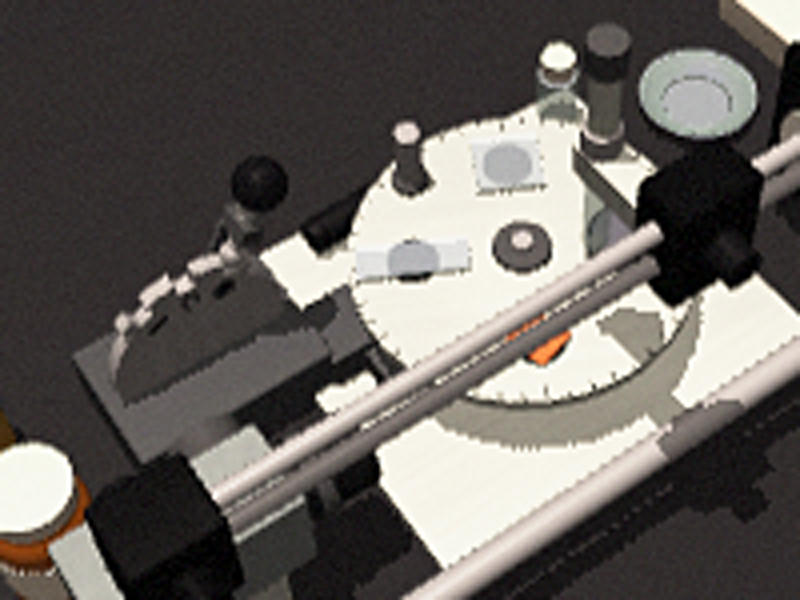

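Side crop: knob (366.3,230.3), handle top (315.3,229.7), wafer (325.7,205.7), needle tip ≈(355.7,196). Scene: knob (264.8,206), handle top (301.5,193), hub (330.5,222.5).

```bash
cat >> h.py <<'E'
def tri(obs):
    A=np.zeros((3,3));b=np.zeros(3)
    for c,u,v in obs:
        o,d=ray(c,u,v);d=d/np.linalg.norm(d);P=np.eye(3)-np.outer(d,d);A+=P;b+=P@o
    X=np.linalg.solve(A,b);return X,[np.round(proj(c,X)-[u,v],1) for c,u,v in obs]
E
python3 - <<'E'
from h import *
np.set_printoptions(precision=4,suppress=True)
a=load('side0');b=load('scene0')
K,e=tri([(a,366.3,230.3),(b,264.8,206)]);print('knob',K,e,'z exp',.062+.128*np.cos(.5))
H,e=tri([(a,315.3,229.7),(b,301.5,193)]);print('handle',H,e, plane(a,315.3,229.7,.122),plane(b,301.5,193,.122))
W=plane(a,325.7,205.7,.076);print('wafer',W)
hub=[plane(a,335.2,223.5,.072),plane(b,330.5,222.5,.072)];print('hub',hub)
# disc ellipse: white contour rim points in side view left/top edges
N=plane(a,355.7,196,.104);print('needle',N)
H=plane(a,315.3,229.7,.122)*.5+plane(b,301.5,193,.122)*.5
# axis from knob & (70,205), unknown yaw from needle: 
C=(hub[0]+hub[1])/2
print('rH',np.linalg.norm((H-C)[:2]),'rW',np.linalg.norm((W-C)[:2]),'rN',np.linalg.norm((N-C)[:2]))
ang=lambda v:np.degrees(np.arctan2(v[1],v[0]))
print('angs H,W,N',ang(H-C),ang(W-C),ang(N-C))
# yaw from knob: knob at start in frame rel axis: (-70,-205+128 sin.5)
k=np.array([-.070,-.205+.128*np.sin(.5)]);print('yaw from knob',ang((K-C))-ang(k), np.linalg.norm((K-C)[:2]),np.linalg.norm(k))
E
```

```text
knob [ 0.5328 -0.1358  0.1719] [array([0.2, 0.2]), array([ 0.1, -0.2])] z exp 0.17433056792196772
handle [ 0.4914 -0.0255  0.1201] [array([0.2, 0.2]), array([ 0.1, -0.2])] [ 0.4902 -0.0267  0.122 ] [ 0.4934 -0.0265  0.122 ]
wafer [0.5926 0.0795 0.076 ]
hub [array([0.5726, 0.0142, 0.072 ]), array([0.5789, 0.0166, 0.072 ])]
needle [0.6514 0.037  0.104 ]
rH 0.09389668409610631 rW 0.0662345064665894 rN 0.07863372363935225
angs H,W,N -153.41175886010743 75.27690520666708 15.93415784175513
yaw from knob 10.142025061481363 0.15716367702220582 0.15978295041830848
```

Emit:
{"api": "arm_command", "payload": {"travel": [[0.4,-1,0.12],[0.4,-1,0.12],[0.4,-1,0.12],[0.4,-1,0.12],[0.4,-1,0.12],[0.4,-1,0.12],[0.4,-1,0.12],[0.4,-1,0.12],[0.4,-1,0.12],[0.4,-1,0.12]], "delta_rot": [[0,0,0.1],[0,0,0.2],[0,0,0.3],[0,0,0.39],[0,0,0.39],[0,0,0.39],[0,0,0.39],[0,0,0.39],[0,0,0.39],[0,0,0.39]]}}

```text
time_s: 1.35
tcp_pos: [0.4619, 0.1199, 0.3057]
eef_rot: [180.0, -0.0, 12.1]
contact_force: [-0.6, 0.2, -0.4]
gripper_width: 0.0874
gripper_force: 0.0
```

Emit:
{"api": "arm_command", "payload": {"travel": [[0.08,-0.36,0],[0.08,-0.36,0],[0.08,-0.36,0],[0.08,-0.36,0],[0.08,-0.36,0],[0.08,-0.36,0]], "delta_rot": [[0,0,0],[0,0,0],[0,0,0],[0,0,0],[0,0,0],[0,0,0]]}}

```text
time_s: 2.1
tcp_pos: [0.5014, -0.0564, 0.3055]
eef_rot: [-180.0, 0.0, 12.4]
contact_force: [-0.3, -0.7, -0.2]
gripper_width: 0.0882
gripper_force: 0.0
```

```bash
python3 - <<'E'
from h import *
c=cap('wrist','w0');print(np.round(c['mount'],3),c['s']['tcp_pos'],c['s']['eef_rot'],c['s']['time_s'])
E
```

```text
[[-0.    -0.963 -0.27   0.073]
 [ 1.    -0.    -0.    -0.001]
 [ 0.    -0.27   0.963 -0.14 ]
 [ 0.     0.     0.     1.   ]] [ 0.50140901 -0.05641683  0.30550654] [-1.79988872e+02  3.86555290e-04  1.24139543e+01] 2.1
```

View pics/w0.png

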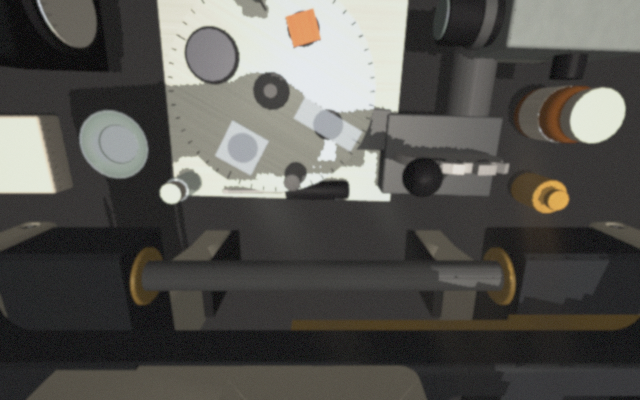

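Wrist view: wafer (211,54), hub (270,90), handle top (296,170), knob (423,177), bed-plate edges symmetric, so the instrument yaw is near the tool's 12.4°.

```bash
cat >> h.py <<'E'
from scipy.spatial.transform import Rotation as Ro
def wc(c):
    T=np.eye(4);T[:3,:3]=Ro.from_euler('xyz',c['s']['eef_rot'],degrees=True).as_matrix();T[:3,3]=c['s']['tcp_pos']
    M=np.linalg.inv(T@c['mount']);c['R']=M[:3,:3];c['t']=M[:3,3];return c
E
python3 - <<'E'
from h import *
np.set_printoptions(precision=4,suppress=True)
w=wc(load('w0'));a=load('side0');b=load('scene0');im=w['img']
# bed plate edges (z=.012): right edge points
for (p,q) in(((160,3),(176.5,190)),((406.5,3),(389.5,190))):
    P=plane(w,*p,.012);Q=plane(w,*q,.012);print('edge yaw',np.degrees(np.arctan2(*(P-Q)[[1,0]])),P,Q)
# wafer and knob by mask
g=cv2.cvtColor(im,cv2.COLOR_RGB2HSV)
m=((im.max(2)<45)).astype(np.uint8);m[:150]=0;m[205:]=0;m[:,:400]=0;m[:,446:]=0
n,l,s,ce=cv2.connectedComponentsWithStats(m);i=1+s[1:,4].argmax();print('knob',s[i],ce[i])
K,e=tri([(w,*ce[i]),(a,366.3,230.3),(b,264.8,206)]);print(K,e,plane(w,*ce[i],.1743))
W=[plane(w,211,54,.076),plane(a,325.7,205.7,.076)];print('W',W)
print('hub',plane(w,270,90,.08),plane(a,335.2,223.5,.072),plane(b,330.5,222.5,.072))
print('copper',plane(w,302.5,28,.076))
H=plane(w,296,170,.122);print('H',H,tri([(w,296,170),(a,315.3,229.7),(b,301.5,193)]))
cv2.imwrite('pics/c3.png',cv2.resize(im[30:210,190:450,::-1],None,fx=3,fy=3,interpolation=cv2.INTER_CUBIC))
E
```

```text
edge yaw 10.295016792914756 [0.6457 0.175  0.012 ] [0.4181 0.1336 0.012 ]
edge yaw 10.562298593906556 [ 0.7089 -0.1129  0.012 ] [ 0.4816 -0.1553  0.012 ]
knob [ 403  158   40   40 1079] [421.6506 176.5839]
[ 0.5328 -0.1361  0.1722] [array([-0.5, -0.1]), array([0.4, 0.2]), array([-0. , -0.2])] [ 0.5331 -0.1358  0.1743]
W [array([0.5981, 0.0865, 0.076 ]), array([0.5926, 0.0795, 0.076 ])]
hub [0.5757 0.0186 0.08  ] [0.5726 0.0142 0.072 ] [0.5789 0.0166 0.072 ]
copper [ 0.6434 -0.0032  0.076 ]
H [ 0.5046 -0.0273  0.122 ] (array([ 0.4964, -0.0258,  0.1197]), [array([-2.8,  6.9]), array([ 2.2, -0.5]), array([0.8, 1.3])])
```

View pics/c3.png

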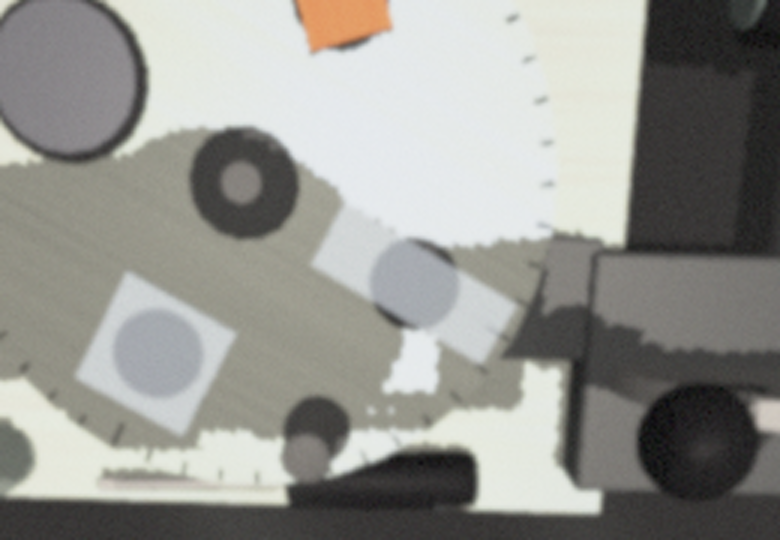

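Crop: handle top at (306,458) → (292,182.7) full frame; wafer (70,80) → (213,56.5); hub bolt (241,183) → (270,91).

```bash
python3 - <<'E'
from h import *
np.set_printoptions(precision=4,suppress=True)
w=wc(load('w0'));a=load('side0');b=load('scene0')
H,e=tri([(w,292,182.7),(a,315.3,229.7),(b,301.5,193)]);print('H',H,e);H=plane(w,292,182.7,.122);print(H)
W=plane(w,213.3,56.7,.076)
f=np.radians(10.4);R=np.array([[np.cos(f),-np.sin(f)],[np.sin(f),np.cos(f)]])
K=np.array([.533,-.1359])
C=K-R@[-.07,-.205+.128*np.sin(.5)];print('C from knob',C)
from scipy.optimize import least_squares
pol=lambda r,t:r*np.array([np.cos(t),np.sin(t)])
hubs=np.array([.5757,.0186])
def res(p):
    C=p[:2];f=p[2];t=p[3];R=np.array([[np.cos(f),-np.sin(f)],[np.sin(f),np.cos(f)]])
    return np.r_[C+pol(.095,f+t+np.radians(135))-H[:2],C+pol(.072,f+t)-W[:2],C+R@[-.07,-.1436]-K,C-hubs,(f-np.radians(10.4))*.2]
s=least_squares(res,[*C,f,.9]);C=s.x[:2];f,t=s.x[2:]
print(C,np.degrees(f),t,np.round(s.fun*1000,1))
R=np.array([[np.cos(f),-np.sin(f)],[np.sin(f),np.cos(f)]])
P=C+R@[-.07,-.205];print('pivot',P)
for v in(-.5,-.375,-.25,-.125,0,.125,.25,.375,.5,.53):print(v,P+R@[0,-.128*np.sin(v)],.062+.128*np.cos(v))
for q in np.linspace(t,0,9):print('H',round(q,3),C+pol(.095,f+q+np.radians(135)))
print(r.get_state()['tcp_pos'])
E
```

```text
H [ 0.491  -0.0257  0.1203] [array([ 0. , -0.7]), array([0.1, 0.2]), array([-0. , -0.3])]
[ 0.4907 -0.0259  0.122 ]
C from knob [0.5759 0.018 ]
[0.5752 0.0174] 10.481671077365172 1.0784179910072567 [ 0.  -0.3  1.1  2.2 -0.6 -0.7 -0.5 -1.2  0.3]
pivot [ 0.5436 -0.1969]
-0.5 [ 0.5325 -0.1366] 0.17433056792196772
-0.375 [ 0.5351 -0.1508] 0.18110497560477623
-0.25 [ 0.5379 -0.1658] 0.18602078997896254
-0.125 [ 0.5407 -0.1812] 0.18900130140535412
0 [ 0.5436 -0.1969] 0.19
0.125 [ 0.5465 -0.2126] 0.18900130140535412
0.25 [ 0.5494 -0.2281] 0.18602078997896254
0.375 [ 0.5521 -0.243 ] 0.18110497560477623
0.5 [ 0.5548 -0.2573] 0.17433056792196772
0.53 [ 0.5554 -0.2606] 0.17243930502588942
H 1.078 [ 0.4907 -0.0261]
H 0.944 [ 0.4856 -0.0144]
H 0.809 [ 0.4822 -0.0021]
H 0.674 [0.4804 0.0106]
H 0.539 [0.4803 0.0234]
H 0.404 [0.482  0.0361]
H 0.27 [0.4854 0.0484]
H 0.135 [0.4904 0.0602]
H 0.0 [0.4969 0.0712]
[ 0.5014 -0.0563  0.3056]
```

Emit:
{"api": "arm_command", "payload": {"travel": [[0.063,-0.159,-0.05],[0.063,-0.159,-0.13],[0.063,-0.159,-0.2],[0.063,-0.159,-0.253],[0.063,-0.159,-0.253]], "delta_rot": [[0,0,-0.021],[0,0,-0.021],[0,0,-0.021],[0,0,-0.021],[0,0,-0.021]]}}

```text
time_s: 2.78
tcp_pos: [0.5319, -0.1362, 0.1773]
eef_rot: [-180.0, 0.2, 10.5]
contact_force: [0.0, 0.7, 1.3]
gripper_width: 0.0875
gripper_force: 0.0
```

Emit:
{"api": "arm_command", "payload": {"travel": [[0,0,0],[0,0,0],[0,0,0],[0,0,0],[0,0,0],[0,0,0],[0,0,0],[0,0,0]], "delta_rot": [[0,0,0],[0,0,0],[0,0,0],[0,0,0],[0,0,0],[0,0,0],[0,0,0],[0,0,0]], "grip": 0.25, "newtons": 15}}

```text
time_s: 3.78
tcp_pos: [0.533, -0.137, 0.1791]
eef_rot: [-180.0, -0.0, 10.4]
contact_force: [-1.6, 4.5, 3.4]
gripper_width: 0.0333
gripper_force: 15.0
```

Emit:
{"api": "arm_command", "payload": {"travel": [[0.0026,-0.0142,0.0075],[0.0052,-0.0284,0.0136],[0.008,-0.0434,0.019],[0.0108,-0.0584,0.0234],[0.0136,-0.0738,0.027],[0.0164,-0.0892,0.0294],[0.0193,-0.105,0.031],[0.0222,-0.1206,0.0314],[0.0222,-0.1206,0.0314],[0.0222,-0.1206,0.0314]], "delta_rot": [[0,0,0],[0,0,0],[0,0,0],[0,0,0],[0,0,0],[0,0,0],[0,0,0],[0,0,0],[0,0,0],[0,0,0]]}}

```text
time_s: 5.03
tcp_pos: [0.5442, -0.1978, 0.1949]
eef_rot: [180.0, -0.0, 10.4]
contact_force: [-1.2, 2.5, 3.2]
gripper_width: 0.0326
gripper_force: 15.0
```

```bash
python3 - <<'E'
from h import *
c=cap('side','s1');s=c['s'];print(s['tcp_pos'],s['contact_force'],s['gripper_width'])
cv2.imwrite('pics/s1c.png',cv2.resize(c['img'][150:350,240:440,::-1],None,fx=3,fy=3))
E
```

```text
[ 0.5441634  -0.19781228  0.19487769] [-1.17408148  2.4942424   3.18610506] 0.03261287685180804
```

View pics/s1c.png

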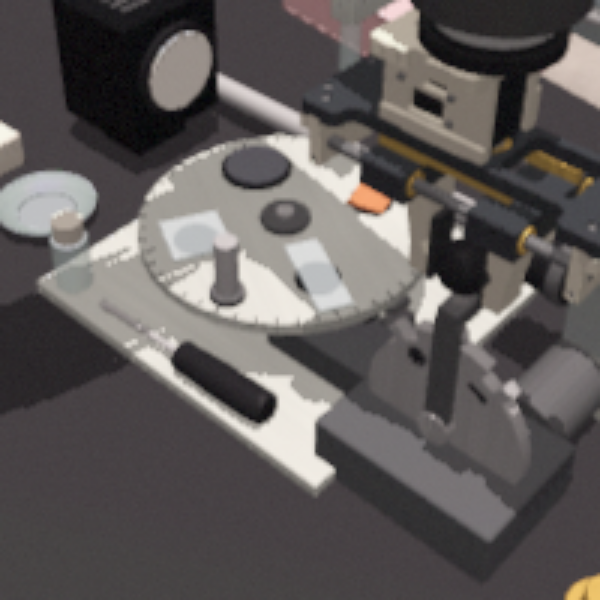

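The lever stands upright at the ring notch. I'll release it and go to the handle.

Emit:
{"api": "arm_command", "payload": {"travel": [[0,0,0],[0,0,0],[0,0,0],[0,0,0],[0,0,0.06],[0,0,0.12],[0,0,0.16],[-0.04,0.12,0.17],[-0.08,0.23,0.17],[-0.107,0.342,0.15],[-0.107,0.342,0.1],[-0.107,0.342,0.1]], "delta_rot": [[0,0,0],[0,0,0],[0,0,0],[0,0,0],[0,0,0],[0,0,0],[0,0,0],[0,0,0],[0,0,0],[0,0,0],[0,0,0],[0,0,0]], "grip": 0.9}}

```text
time_s: 6.58
tcp_pos: [0.4895, -0.0261, 0.2436]
eef_rot: [180.0, 0.2, 10.5]
contact_force: [-0.3, -0.6, -0.4]
gripper_width: 0.0788
gripper_force: 0.0
```

```bash
python3 - <<'E'
from h import *
c=cap('side','s2');w=wc(cap('wrist','w2'));print(c['s']['tcp_pos'],c['s']['gripper_width'])
A=c['img'][170:290,260:440];B=w['img'][100:260,200:440]
cv2.imwrite('pics/s2c.png',np.vstack([cv2.resize(A,(450,300)),cv2.resize(B,(450,300))])[:,:,::-1])
print(proj(w,[.4907,-.0261,.122]))
E
```

```text
[ 0.48949262 -0.02607325  0.24363979] 0.07884597089347879
[322.81547206 194.19877418]
```

View pics/s2c.png

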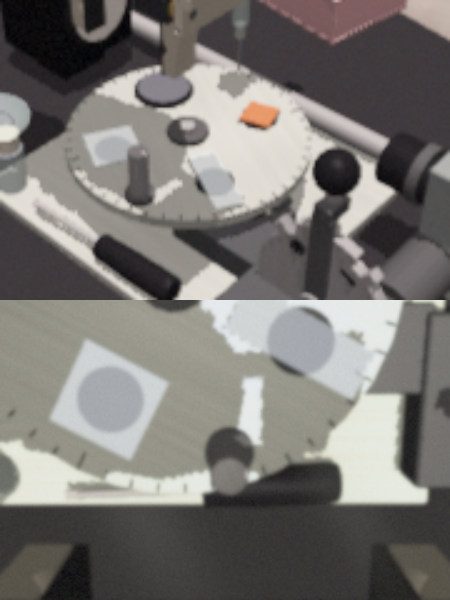

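The handle top is at (322.7,193.9), matching the prediction, and the lever is still upright and free. Next I'll descend and grip.

Emit:
{"api": "arm_command", "payload": {"travel": [[0,0,-0.05],[0,0,-0.12],[0,0,-0.19],[0,0,-0.24],[0,0,-0.262],[0,0,-0.262]], "delta_rot": [[0,0,0],[0,0,0],[0,0,0],[0,0,0],[0,0,0],[0,0,0]], "grip": 0.6}}

```text
time_s: 7.42
tcp_pos: [0.491, -0.027, 0.1139]
eef_rot: [180.0, 0.0, 10.4]
contact_force: [0.5, 0.4, 1.1]
gripper_width: 0.0524
gripper_force: 0.0
```

Emit:
{"api": "arm_command", "payload": {"travel": [[0,0,0],[0,0,0],[0,0,0],[0,0,0],[0,0,0],[0,0,0],[0,0,0],[0,0,0]], "delta_rot": [[0,0,0],[0,0,0],[0,0,0],[0,0,0],[0,0,0],[0,0,0],[0,0,0],[0,0,0]], "grip": 0.1, "newtons": 10}}

```text
time_s: 8.43
tcp_pos: [0.4908, -0.0265, 0.114]
eef_rot: [180.0, -0.0, 10.4]
contact_force: [-0.1, -0.5, 4.3]
gripper_width: 0.0178
gripper_force: 10.0
```

Emit:
{"api": "arm_command", "payload": {"travel": [[-0.0055,0.0115,0],[-0.0102,0.0234,0],[-0.014,0.0356,0],[-0.017,0.048,0],[-0.0192,0.0606,0],[-0.0206,0.0734,0],[-0.021,0.0862,0],[-0.0208,0.099,0],[-0.0195,0.1118,0],[-0.0174,0.1244,0],[-0.0144,0.1368,0],[-0.0106,0.149,0],[-0.006,0.161,0],[-0.0006,0.1726,0],[0.0028,0.1785,0],[0.006,0.184,0],[0.0092,0.1895,0],[0.0124,0.1946,0],[0.0124,0.1946,0],[0.0124,0.1946,0]], "delta_rot": [[0,0,0],[0,0,0],[0,0,0],[0,0,0],[0,0,0],[0,0,0],[0,0,0],[0,0,0],[0,0,0],[0,0,0],[0,0,0],[0,0,0],[0,0,0],[0,0,0],[0,0,0],[0,0,0],[0,0,0],[0,0,0],[0,0,0],[0,0,0]]}}

```text
time_s: 10.92
tcp_pos: [0.4972, 0.0711, 0.1139]
eef_rot: [-180.0, -0.1, 10.4]
contact_force: [1.5, -0.0, 4.6]
gripper_width: 0.0176
gripper_force: 10.0
```

Emit:
{"api": "arm_command", "payload": {"travel": [[0,0,0],[0,0,0],[0,0,0],[0,0,0],[0,0,0.06],[0,0,0.16],[0,0,0.26],[0,0,0.34],[0,-0.1,0.36],[0,-0.2,0.36],[0,-0.25,0.36],[0,-0.25,0.36],[0,-0.25,0.36]], "delta_rot": [[0,0,0],[0,0,0],[0,0,0],[0,0,0],[0,0,0],[0,0,0],[0,0,0],[0,0,0],[0,0,0],[0,0,0],[0,0,0],[0,0,0],[0,0,0]], "grip": 0.6}}

```text
time_s: 12.55
tcp_pos: [0.4967, -0.0541, 0.2937]
eef_rot: [-180.0, 0.0, 10.4]
contact_force: [0.4, 0.0, -0.8]
gripper_width: 0.0524
gripper_force: 0.0
```

```bash
python3 - <<'E'
from h import *
c=cap('side','s3');w=wc(cap('wrist','w3'));print(c['s']['tcp_pos'],c['s']['gripper_width'])
A=c['img'][150:290,250:440];B=w['img'][0:250,100:500]
cv2.imwrite('pics/s3c.png',np.hstack([cv2.resize(A,(380,280)),cv2.resize(B,(420,280))])[:,:,::-1])
C=np.array([.5752,.0174]);f=np.radians(10.48)
for q in(0,.05):
  print(q,proj(w,[*(C+.095*np.array([np.cos(f+q+2.3562),np.sin(f+q+2.3562)])),.122]),proj(w,[*(C+.072*np.array([np.cos(f+q),np.sin(f+q)])),.076]))
E
```

```text
[ 0.49671224 -0.05409379  0.29367619] 0.05242869189346141
0 [196.79920589 158.76806825] [266.919927    11.97876854]
0.05 [200.68603727 162.09994678] [263.30051001  12.08527504]
```

View pics/s3c.png

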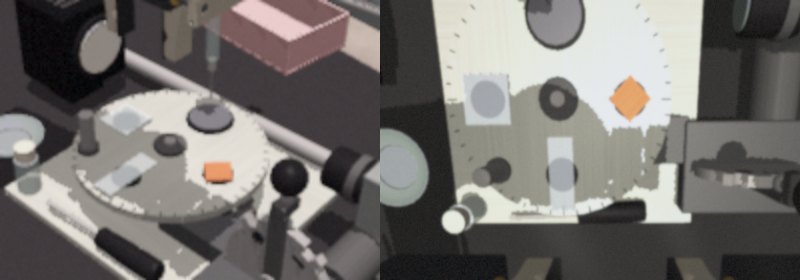

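Wafer under the needle; handle top at (197,158), matching carousel value 0. Lever still upright. Next, the clamp throw.

Emit:
{"api": "arm_command", "payload": {"travel": [[0.04,-0.11,0],[0.08,-0.23,0],[0.094,-0.286,-0.01],[0.094,-0.286,-0.06],[0.094,-0.286,-0.13],[0.094,-0.286,-0.18],[0.094,-0.286,-0.198],[0.094,-0.286,-0.198]], "delta_rot": [[0,0,0],[0,0,0],[0,0,0],[0,0,0],[0,0,0],[0,0,0],[0,0,0],[0,0,0]], "grip": 0.9}}

```text
time_s: 13.65
tcp_pos: [0.5441, -0.1968, 0.1947]
eef_rot: [180.0, 0.0, 10.5]
contact_force: [0.1, -0.4, -0.3]
gripper_width: 0.0787
gripper_force: 0.0
```

Emit:
{"api": "arm_command", "payload": {"travel": [[0,0,0],[0,0,0],[0,0,0],[0,0,0],[0,0,0],[0,0,0],[0,0,0],[0,0,0]], "delta_rot": [[0,0,0],[0,0,0],[0,0,0],[0,0,0],[0,0,0],[0,0,0],[0,0,0],[0,0,0]], "grip": 0.25, "newtons": 15}}

```text
time_s: 14.65
tcp_pos: [0.5438, -0.1972, 0.1948]
eef_rot: [-180.0, -0.0, 10.4]
contact_force: [-1.0, -0.2, 1.7]
gripper_width: 0.0327
gripper_force: 15.0
```

Emit:
{"api": "arm_command", "payload": {"travel": [[0.003,-0.0157,-0.0005],[0.0058,-0.0314,-0.002],[0.0087,-0.047,-0.0045],[0.0116,-0.0624,-0.008],[0.0143,-0.0775,-0.0125],[0.017,-0.0922,-0.0178],[0.0198,-0.107,-0.0242],[0.0224,-0.1208,-0.0314],[0.0226,-0.122,-0.032],[0.0226,-0.122,-0.032]], "delta_rot": [[0,0,0],[0,0,0],[0,0,0],[0,0,0],[0,0,0],[0,0,0],[0,0,0],[0,0,0],[0,0,0],[0,0,0]]}}

```text
time_s: 15.9
tcp_pos: [0.5546, -0.258, 0.1777]
eef_rot: [-179.9, 0.1, 10.4]
contact_force: [1.6, 2.5, -5.9]
gripper_width: 0.0329
gripper_force: 15.0
```

Emit:
{"api": "arm_command", "payload": {"travel": [[0,0,0],[0,0,0],[0,0,0],[0,0,0],[0,0,0.06],[0,0,0.14],[0,0,0.22],[-0.05,0.1,0.25],[-0.1,0.2,0.25],[-0.12,0.26,0.25],[-0.12,0.26,0.25],[-0.12,0.26,0.25]], "delta_rot": [[0,0,0],[0,0,0],[0,0,0],[0,0,0],[0,0,0],[0,0,0],[0,0,0],[0,0,0],[0,0,0],[0,0,0],[0,0,0],[0,0,0]], "grip": 0.9}}

```text
time_s: 17.4
tcp_pos: [0.4953, -0.1283, 0.3041]
eef_rot: [180.0, -0.0, 10.5]
contact_force: [0.3, -0.3, 1.0]
gripper_width: 0.0789
gripper_force: 0.0
```

```bash
python3 - <<'E'
from h import *
c=cap('side','s4');w=wc(cap('wrist','w4'));print(c['s']['tcp_pos'],c['s']['contact_force'])
A=c['img'][150:380,240:500];B=w['img'][0:250,60:640]
cv2.imwrite('pics/s4c.png',np.vstack([cv2.resize(A,(340,300)),cv2.resize(B,(690,300))[:,:340]])[:,:,::-1] if 0 else np.hstack([cv2.resize(A,(340,300)),cv2.resize(B,(460,300))])[:,:,::-1])
f=np.radians(10.48);C=np.array([.5752,.0174])
print('pred clamp',[proj(x,[.5548,-.2573,.1743]) for x in(c,w)],'handle',proj(w,[.4969,.0712,.122]))
E
```

```text
[ 0.49534026 -0.12834047  0.30406174] [ 0.30574009 -0.29287445  0.95944812]
pred clamp [array([423.98866129, 261.77284672]), array([487.59675203, 152.01339499])] handle [124.85325632 142.32131833]
```

View pics/s4c.png

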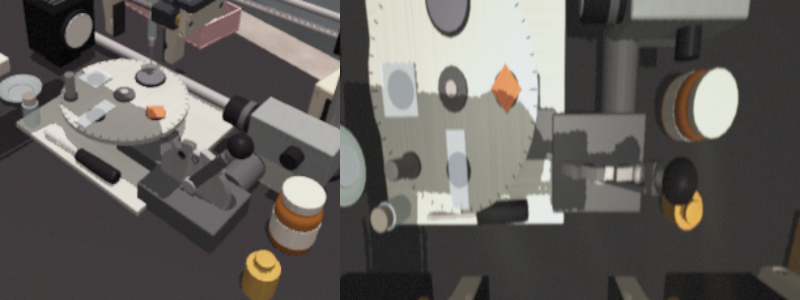

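The knob is at the clamp position: side ≈(423.5,263) against a predicted (424,262). The handle is unmoved and the bystanders are in place.

```bash
python3 -c "
from plant import close_job
print(close_job())"
```

```text
the job is handed in; nothing more can be done
None
```

The wafer sits under the needle and the lever is in the clamp notch; the final images show the bystanders in place, and I handed the job in at about 17.5 s without being shown a verdict.

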